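# Hold the cover plate over the flange for screwing

## Task

Move the rinse bottle off the mounting flange and stand it upright on the notepad, without tipping it over. Then take the T-shaped cover plate by its rib, carry it over the flange, turned the same way round, and finish holding it there: level, hovering about a centimetre above the flange without ever touching it, with each threaded hole showing whole through its hole in the plate, so that I can start the screws. Do not let go of the plate at the end, and leave the other things where they are.

Things in the scene. Friction and masses are not known exactly. Their poses are not given: they have to be found in the camera images.
- flange: The mounting flange: a steel T-shaped block, fixed to the bench on a rectangular foot (112 x 88 x 8 mm). Its flat top is 28 mm above the bench. Origin: bench level, under the middle of the T's length and on its line of symmetry. The T is 95 mm long along x and 71 mm wide along y: the wide part (x -47 to +12 mm) narrows to a tongue 41 mm wide that points along +x. z up. Never moves during the job.
- cover: The cover plate: loose steel plate of the same T outline as the flange (95 x 71 mm, 5 mm thick, tongue along +x), 0.1 to 0.2 kg, lying flat on the bench at the start, rib upward. A grip rib, 40 mm long along x, 12 mm thick along y, stands on its top face, its flat top 32 mm above the plate's underside. Origin: at the underside, under the middle of the T's length, on its line of symmetry; z up. The centre of mass is under the rib's middle within 2 mm.
- cover_grip (a point): Grip point of the cover plate: 6 mm behind (along -x of the plate) and 18 mm above the plate's origin, in the middle of the rib's length and thickness; axes as the plate's. The exposed rib reaches from 13 mm below to 14 mm above it. Pinch the rib across y.
- flask: The rinse bottle: small round bottle with a white cap, light blue inside, 29 mm diameter, 62 mm high (straight body up to about 50 mm, cap 16 mm wide), about 0.06 kg. Stands on the flange's top at the start. Origin: centre of its underside; z up.
- flask_mid (a point): Middle of the rinse bottle, 31 mm above its underside. Grasp across the diameter.
- notepad_top (a point): Middle of the upper face of the notepad, a white pad of slips lying fixed on the bench: 100 mm along x, 66 mm along y, upper face 10 mm above the bench.
- flange_hole0 (a point): Mouth of a threaded hole, 5 mm diameter, in the flange's top face, at the wide part's corner on the +y side (x -33, y +21 mm from the flange's origin, 28 mm up); axes as the flange's.
- cover_hole0 (a point): Lower mouth of a screw hole, 13 mm diameter, right through the cover plate, at the wide part's corner on the +y side (x -33, y +21 mm from the plate's origin); belongs over flange_hole0; axes as the plate's.
- flange_hole1 (a point): Mouth of a threaded hole, 5 mm diameter, in the flange's top face, at the wide part's corner on the -y side (x -33, y -21 mm from the flange's origin, 28 mm up); axes as the flange's.
- cover_hole1 (a point): Lower mouth of a screw hole, 13 mm diameter, right through the cover plate, at the wide part's corner on the -y side (x -33, y -21 mm from the plate's origin); belongs over flange_hole1; axes as the plate's.
- flange_hole2 (a point): Mouth of a threaded hole, 5 mm diameter, in the flange's top face, at the end of the tongue (x +33, y 0 mm from the flange's origin, 28 mm up); axes as the flange's.
- cover_hole2 (a point): Lower mouth of a screw hole, 13 mm diameter, right through the cover plate, at the end of the tongue (x +33, y 0 mm from the plate's origin); belongs over flange_hole2; axes as the plate's.
- parts_tin: bystander: round grey parts tin with a window lid, 50 diameter, 20 high (mm), loose. Origin: centre of its underside.
- block: bystander: small steel gauge block, 30 x 20 x 18 high (mm), loose. Origin: centre of its underside.
- stone: bystander: dark grey oil stone bar, 22 x 68 x 13 high (mm), loose. Origin: centre of its underside.
- small_tin: bystander: small round grey parts tin, 36 diameter, 16 high (mm), loose. Origin: centre of its underside.
- weight: bystander: turned steel setting weight with a needle top, 41 diameter, 86 high (mm), loose. Origin: centre of its underside.
- oil_cup: bystander: oil cup with a lift-off cap, 37 diameter, 32 high (mm), loose. Origin: centre of its underside.
Mind the look-alikes: they are no part of the job. Of the things that look like the part that bears notepad_top, the larger one is meant.

How it is judged:
On the way, in this order (a step that is already met when the one before it is completed fails the run):
1. the rinse bottle stands upright on the notepad, released (x of flask_mid in the frame of notepad_top between -0.04 and 0.04 m and y of flask_mid in the frame of notepad_top between -0.024 and 0.024 m and z of flask_mid in the frame of notepad_top between 0.027 and 0.036 m and angle between flask_mid's own z axis and vertical below 0.1 rad and contact force between the fingers and flask below 0.05 N), for 0.2 s.
2. the cover plate is held clear of the bench (height (world z) of cover above 0.02 m and contact force between the fingers and cover above 0.5 N), for 0.2 s.
At the end, for the whole second after the job is handed in: Gripper holds the cover still (under 20 mm/s), level within 0.09 rad, 3 to 18 mm above the flange, not touching it, each hole within 4 mm sideways of its threaded hole; the bottle stands upright, released, on the notepad, centre within 40 mm (along) and 24 mm (across) of its middle (all of step 1 and horizontal distance between cover_hole0 and flange_hole0 below 0.004 m and z of cover_hole0 in the frame of flange_hole0 between 0.003 and 0.018 m and horizontal distance between cover_hole1 and flange_hole1 below 0.004 m and z of cover_hole1 in the frame of flange_hole1 between 0.003 and 0.018 m and horizontal distance between cover_hole2 and flange_hole2 below 0.004 m and z of cover_hole2 in the frame of flange_hole2 between 0.003 and 0.018 m and angle between cover_grip's own z axis and vertical below 0.09 rad and contact force between cover and flange below 0.05 N and contact force between cover and flask below 0.05 N and contact force between the fingers and cover above 0.5 N and linear speed of cover below 0.02 m/s); the arm keeps its last pose, push and grip.
It fails at once if the rinse bottle is tipped over (angle between flask_mid's own z axis and vertical above 0.6 rad).
It fails at once if the cover plate touches the flange (contact force between cover and flange above 0.3 N).
It fails at once if a bystander is disturbed (moved more than 30 mm) (distance of any of parts_tin, block, stone, small_tin, weight, oil_cup from where it was at the start of the episode above 0.03 m).
It also fails if it takes over 64 s, if anything falls off the work surface, if the arm or the gripper's body presses on something with over 40 N, if the wrist force passes 120 N, or if a joint passes its speed limit or range.

## Robot

A 6-joint arm with a two-finger parallel gripper is mounted at the origin on a cart in front of the work surface, level with it; the furniture and walls round the work are solid. World frame = base frame: x ahead of the robot, y to its left, z up, the work surface at z = 0. Lengths are in m, angles in rad, forces in N, time in s.
With the tool pointing down it reaches from about 0.275 to 0.825 m from the base axis. Payload 4.9 kg.
Tool frame: the origin (TCP) lies between the finger pads; the fingertips stand 11 mm ahead of it and the grasp point (between the pads) lies 8 mm behind it; z points along the fingers, y is the line along which they close (so a half turn about z gives the same grasp; the last joint's range is limited). The gripper opens to 85 mm and grips with 20 to 120 N. Pads are 22 mm wide; open, the fingers measure 114 mm over their backs; the gripper's body (76 mm by 85 mm) begins 54 mm behind the grasp point. The pads swing forward as they close: fully open they stand 13 mm farther back than shut.
Start: joints at [-1.289, 0.326, -0.193, 1.052, 0, 1.437], TCP at [0.222, -0.503, 0.242] pointing down, gripper open.
Joint ranges: [-2.65, 2.65], [-0.97, 1.79], [-1.3, 1.35], [-1.93, 2.1], [-1.47, 1.37], [-3.14, 3.14]. Speed limits (rad/s): [2.57, 2.57, 3.14, 3.14, 3.14, 3.14].

## Interface

Orientations are given as [roll, pitch, yaw] about the fixed x, y, z axes, in that order (R = Rz(yaw) Ry(pitch) Rx(roll)).
In Python, from station import bot gives the robot as it stands.
- The arm moves only by the tool servo_tool, never from a script. Its argument "commands" is a list that holds one entry, the list of rows, each a list of 6 numbers: the shift along the tool's x, y, z in mm, then the turn, a rotation vector about the tool's x, y, z in degrees. A call has exactly 5 rows; each row shifts and turns the commanded pose from where the row before left it, along the tool's axes as they then stand; what a row does not reach is not made up. A row lasts 1/10 s, in which the tool goes at most 50 mm and 8.59 degrees, less where a joint would pass 70% of its speed; a pose out of reach is approached as far as the arm can. A call with a gripper value outside its range is refused whole. "jaw" is the closure, from -1 (fully open) to 1 (shut), set as the call begins (left out, the last holds). The fingers move at their own pace and stop on an object; the grip force is fixed at half the most. Time passes only in rows, so rows that do not move let the fingers close, or fill a call up. It gives the time, the measured TCP pose, the force, the opening and the grip force at its end, in the units of the state.
- bot.state(): the state, without advancing time (a new reading comes with each control period).
- bot.capture(name): name is "side" or "top"; returns the picture (384x512x3 uint8, blue, green, red); there is no depth.
- bot.camera_model(name): a dict with "fov_y" (degrees; the focal length in pixels is half the picture's height over the tangent of half this angle, whatever the lens; pixels are square), "cx", "cy" (the principal point, pixels), "rvec" (rotation vector, rad) and "tvec" (3), from world to camera coordinates, as OpenCV has them. Camera axes: x right, y down, z forward; pixel columns grow to the right and rows downward; lengths in m; the calibration is good to about 2 mm. A picture is of the moment at which its call begins. camera_model takes no time and is no camera call.
- bot.job_done(): hands the job in; it is judged then, once.
The state is a dict: "time": time; "joint_positions": joint angles; "joint_velocities": joint speeds; "joint_efforts": joint torques, N m; "tool_pos": TCP position; "tool_rot": TCP orientation; "contact_force": force on the tool from outside, world axes, zero at the start; "torque": the same for the moment, N m; "gripper_width": finger opening in m; "finger_force": force on a finger pad.
Only numpy, scipy, OpenCV 4.12 (cv2) and the standard library are available. Lean on these libraries where they do the work, as an engineer would, in place of code of your own. Each camera call takes 0.05 s, during which the arm holds its last target. There are 200 camera calls.

## Working session

There is one attempt and no reset: what is moved stays moved. The work goes in short steps, Python scripts to look and compute and a tool call to move; the robot and the scene stay as the last step left them, time stands still between calls to the robot, and variables do not carry over. Pictures are saved under pics/ and viewed, at most 10 in all, crops included, and the job is handed in when it is done.

Besides the shell and the picture viewer there is one more tool, called after "Emit:" as a command line: name --argument value ..., lists and objects as JSON in quotes. servo_tool: Moves the arm, as the interface text tells. Its arguments: {"type":"object","properties":{"commands":{"type":"array"},"jaw":{"type":"number"}},"required":["commands"]}

```bash
mkdir -p pics; ls
cat > h.py <<'E'
import numpy as np, cv2
from station import bot
def cam(n):
    m=bot.camera_model(n); f=192/np.tan(np.radians(m['fov_y'])/2)
    K=np.array([[f,0,m['cx']],[0,f,m['cy']],[0,0,1.]])
    return K,cv2.Rodrigues(np.array(m['rvec'],float))[0],np.array(m['tvec'],float).ravel(),m
def ray(n,uv,z):
    K,R,t,_=cam(n); d=R.T@np.linalg.inv(K)@np.array([uv[0],uv[1],1.]); c=-R.T@t
    return c+d*(z-c[2])/d[2]
def proj(n,P):
    K,R,t,_=cam(n); p=K@(R@np.array(P,float)+t); return p[:2]/p[2]
E
python3 - <<'E'
from h import *
for n in('top','side'):
    im=bot.capture(n); cv2.imwrite(f'pics/{n}0.png',im); print(cam(n)[3]); K,R,t,_=cam(n); print(-R.T@t)
print(bot.state())
E
```

```text
pics
{'fov_y': 57.63857832755177, 'cx': 256.6619922094432, 'cy': 190.44285507966038, 'rvec': array([ 2.13534993, -2.17485126,  0.14038309]), 'tvec': array([0.00853877, 0.54284961, 1.14000003])}
[0.39172757 0.00121432 1.20037774]
{'fov_y': 52.730494901690975, 'cx': 253.10209386310902, 'cy': 192.55198946950813, 'rvec': array([ 2.16557418,  0.66962413, -0.3272309 ]), 'tvec': array([-0.4754663 , -0.12896551,  1.20214712])}
[ 0.97104052 -0.56921332  0.64879465]
{'time': 0.1, 'joint_positions': array([-1.28919575e+00,  3.26891597e-01, -1.93488896e-01,  1.05200559e+00,
        3.17478823e-05,  1.43656234e+00]), 'joint_velocities': array([ 0.00137361, -0.00046181,  0.00281358, -0.00183456,  0.00030858,
        0.00045267]), 'joint_efforts': array([ 1.22925128e-03, -4.44239867e+01,  2.63038230e+01,  7.86779041e-03,
       -5.25761698e-05, -1.15828934e-05]), 'tool_pos': array([ 0.22203367, -0.50263453,  0.24156634]), 'tool_rot': array([-3.14002145e+00, -2.44220636e-04,  4.15834345e-01]), 'contact_force': array([-0.18068801,  0.61392332,  0.26368296]), 'torque': array([ 0.03204431, -0.03585395, -0.08782831]), 'finger_force': 0.0, 'gripper_width': 0.08558494966597106}
```

View pics/top0.png

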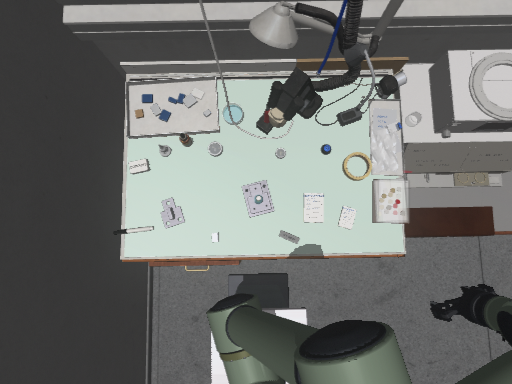

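View pics/side0.png

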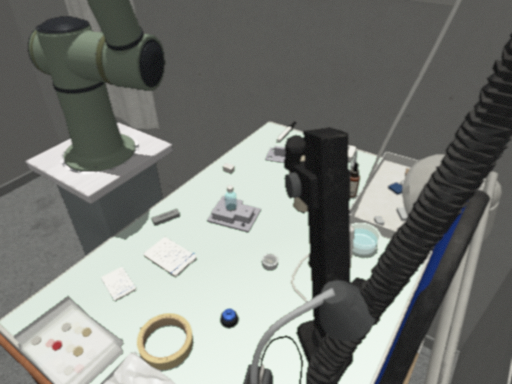

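The candidates, in top-view pixels:
- **Flange with bottle:** (258,198).
- **Cover plate:** (172,212), a T with a dark rib.
- **Notepad:** the larger pad at (314,207); the smaller one at (347,216) is the look-alike.
- **Other round things:** (215,148), (280,154), (326,149), (165,150) and (186,139) are bystanders or clutter.

Next is a close crop to check these.

Run:
```python
from h import *
a=np.mean([bot.capture('top').astype(float) for _ in range(4)],0).astype(np.uint8); cv2.imwrite('pics/topavg.png',a)
b=np.mean([bot.capture('side').astype(float) for _ in range(4)],0).astype(np.uint8); cv2.imwrite('pics/sideavg.png',b)
R=lambda im,x,y,w,h,s:cv2.resize(im[y:y+h,x:x+w],(w*s,h*s),interpolation=cv2.INTER_CUBIC)
c=np.zeros((600,800,3),np.uint8)
c[:400,:400]=R(a,147,187,50,50,8); c[:400,400:800]=R(a,233,173,50,50,8)
c[400:600,:320]=R(a,290,180,80,50,4); c[400:600,320:600]=R(b,200,175,70,50,4); c[400:600,600:800]=R(b,255,130,50,50,4)
cv2.imwrite('pics/crop1.png',c)
for n,uv in(('cover',(172,212)),('flange',(258,198)),('pad',(314,207))): print(n,ray('top',uv,0.01))
```

```text
cover [0.4772977  0.28874948 0.01      ]
flange [ 0.51994922 -0.00557821  0.01      ]
pad [ 0.48550643 -0.19640632  0.01      ]
```

View pics/crop1.png

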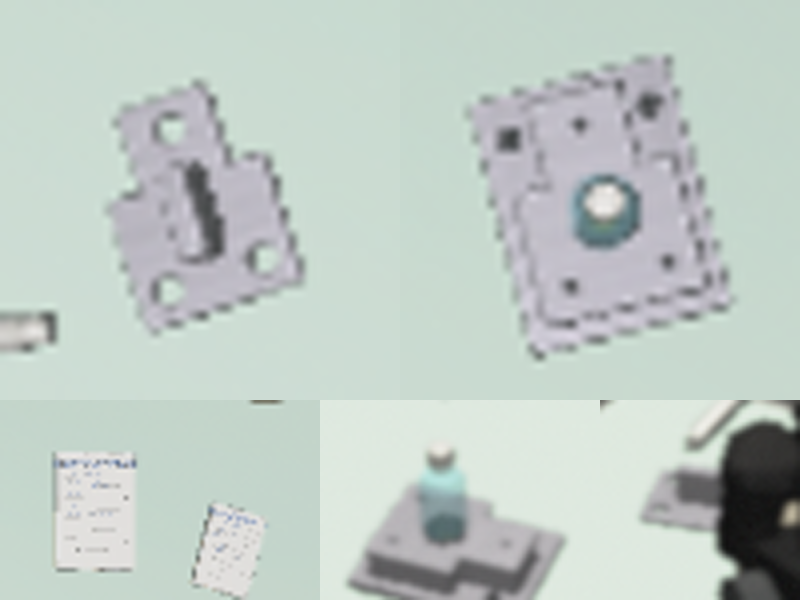

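The crop confirms it: bottle on the flange, the T plate with its rib (three holes at roughly (172,129), (171,292), (265,260) in the crop), and the larger notepad on the left of the pair. Next I measure.

```bash
cat > meas.py <<'E'
from h import *
def blobs(im,x,y,w,h,f,s=8,dark=True):pass
E
python3 - <<'E'
from h import *
a=cv2.imread('pics/topavg.png'); s=8
def up(x,y,w,h): return cv2.resize(a[y:y+h,x:x+w],(w*s,h*s),interpolation=cv2.INTER_CUBIC).astype(int)
def full(c,x,y): return np.array([x+(c[0]+.5)/s-.5,y+(c[1]+.5)/s-.5])
def cen(m):
    n,l,st,c=cv2.connectedComponentsWithStats(m.astype(np.uint8)); return [(tuple(np.round(c[i],1)),st[i,4]) for i in range(1,n)]
# cover
C=up(147,187,50,50); green=C[...,1]-C[...,2]   # bench greenish
m=(green<7).astype(np.uint8); 
cs,h=cv2.findContours(m,cv2.RETR_CCOMP,cv2.CHAIN_APPROX_NONE)
k=max(range(len(cs)),key=lambda i:cv2.contourArea(cs[i])); 
M=cv2.moments(cs[k]); print('cover outline',ray('top',full((M['m10']/M['m00'],M['m01']/M['m00']),147,187),.004)[:2],cv2.contourArea(cs[k])/64)
for i in range(len(cs)):
    if h[0][i][3]==k and cv2.contourArea(cs[i])>150:
        M2=cv2.moments(cs[i]);c=(M2['m10']/M2['m00'],M2['m01']/M2['m00']);print(' hole',np.round(c,1),cv2.contourArea(cs[i])/64,ray('top',full(c,147,187),.003)[:2])
def fit(loc,W):
    loc=np.array(loc,float);W=np.array(W);p=loc[:,0]+1j*loc[:,1];q=W[:,0]+1j*W[:,1]
    r=np.vdot(p-p.mean(),q-q.mean());th=np.angle(r);o=q.mean()-np.exp(1j*th)*p.mean();print(' fit o',o,'yaw',th,'res',abs(q-o-np.exp(1j*th)*p))
L=[(-.033,.021),(-.033,-.021),(.033,0)]
print('cover');fit(L,[ray('top',full(c,147,187),.004)[:2] for c in((170,292),(265,259),(171,128))])
F=up(233,173,50,50).sum(2)/3; W=[]
for c in((171,287),(268,262),(180,125)):
    r=10; w=F[c[1]-r:c[1]+r+1,c[0]-r:c[0]+r+1]; wt=np.clip(np.percentile(w,70)-w,0,None); yy,xx=np.mgrid[-r:r+1,-r:r+1]
    cc=(c[0]+(wt*xx).sum()/wt.sum(),c[1]+(wt*yy).sum()/wt.sum()); W.append(ray('top',full(cc,233,173),.028)[:2])
print('flange');fit(L,W)
B=up(233,173,50,50); 
print('cap',ray('top',full((205,201),233,173),.088)[:2])
g=np.ascontiguousarray(a[175:230,285:370]).astype(int); pm=(abs(g[...,1]-g[...,2])<6)&(g.min(2)>150)
print('pads',[(x,ray('top',(x[0][0]+285,x[0][1]+175),.01)[:2]) for x in cen(pm) if x[1]>40])
b=cv2.imread('pics/sideavg.png')
# side checks: bottle cap crop (440,455) ->full
uv=(200+(440-320+.5)/4-.5,175+(455-400+.5)/4-.5); print('side cap',uv,ray('side',uv,.086))
for P in((.52,0,.086),): print(proj('side',P))
E
```

```text
cover outline [0.47309744 0.29257878] 469.625
 hole [170.3 290.5] 10.3359375 [0.44084045 0.30414405]
 hole [265.2 258.3] 9.6875 [0.45386499 0.2637173 ]
 hole [171.1 129.4] 10.359375 [0.51000185 0.30480985]
cover
 fit o (0.47850837352268194+0.2941580722198297j) yaw 0.31633500244054985 res [0.0004668  0.00038257 0.00064391]
flange
 fit o (0.5201046132725005-0.0037650879843445554j) yaw 0.237116981847801 res [0.00027839 0.00014616 0.00027268]
cap [ 0.51254359 -0.00575305]
pads [(((np.float64(28.6), np.float64(32.9)), np.int32(552)), array([ 0.48245066, -0.19491795])), (((np.float64(61.9), np.float64(42.7)), np.int32(274)), array([ 0.44695797, -0.30697249]))]
side cap (229.625, 188.375) [ 0.51655135 -0.00936994  0.086     ]
[233.17959939 186.86087387]
```

```bash
cat > plan.py <<'E'
import sys
from h import *
x,y,z,yaw=map(float,sys.argv[1:5]); n=int(sys.argv[5])
s=bot.state(); p=np.array(s['tool_pos']); r=s['tool_rot']; ps=r[2]
dy=(yaw-ps); dy=dy if len(sys.argv)>6 else (dy+np.pi)%(2*np.pi)-np.pi
print('t',round(s['time'],2),'pos',np.round(p*1000,1),'rot',np.round(r,4),'w',round(s['gripper_width'],4))
d=np.array([x,y,z])-p; print('world d mm',np.round(d*1000,1),'dyaw',round(dy,4))
for i in range(n):
    c,q=np.cos(ps+dy*i/n),np.sin(ps+dy*i/n); v=d/n*1000
    print([*(round(float(k),1) for k in (c*v[0]+q*v[1],q*v[0]-c*v[1],-v[2])),0,0,round(float(-np.degrees(dy/n)),2)])
E
python3 plan.py 0.514 -0.007 0.15 3.416 20 nowrap
```

```text
t 0.5 pos [ 222.1 -503.1  242.3] rot [-3.1415 -0.      0.4157] w 0.0855
world d mm [291.9 496.1 -92.3] dyaw 3.0003
[23.4, -16.8, 4.6, 0, 0, -8.6]
[25.6, -13.1, 4.6, 0, 0, -8.6]
[27.3, -9.1, 4.6, 0, 0, -8.6]
[28.3, -5.0, 4.6, 0, 0, -8.6]
[28.8, -0.7, 4.6, 0, 0, -8.6]
[28.5, 3.6, 4.6, 0, 0, -8.6]
[27.7, 7.9, 4.6, 0, 0, -8.6]
[26.2, 11.9, 4.6, 0, 0, -8.6]
[24.1, 15.7, 4.6, 0, 0, -8.6]
[21.5, 19.1, 4.6, 0, 0, -8.6]
[18.4, 22.1, 4.6, 0, 0, -8.6]
[14.9, 24.6, 4.6, 0, 0, -8.6]
[11.0, 26.6, 4.6, 0, 0, -8.6]
[7.0, 27.9, 4.6, 0, 0, -8.6]
[2.7, 28.7, 4.6, 0, 0, -8.6]
[-1.6, 28.7, 4.6, 0, 0, -8.6]
[-5.9, 28.2, 4.6, 0, 0, -8.6]
[-10.0, 27.0, 4.6, 0, 0, -8.6]
[-14.0, 25.2, 4.6, 0, 0, -8.6]
[-17.6, 22.8, 4.6, 0, 0, -8.6]
```

Emit:
servo_tool --commands '[[[23.4,-16.8,4.6,0,0,-8.5],[25.6,-13.1,4.6,0,0,-8.5],[27.3,-9.1,4.6,0,0,-8.5],[28.3,-5,4.6,0,0,-8.5],[28.8,-0.7,4.6,0,0,-8.5]]]' --jaw -1

```text
time: 1.0
tool_pos: [0.296, -0.3784, 0.2192]
tool_rot: [3.141, 0.0, 1.163]
contact_force: [0.3, 0.8, 0.2]
gripper_width: 0.0854
finger_force: 0.0
```

Emit:
servo_tool --commands '[[[28.5,3.6,4.6,0,0,-8.5],[27.7,7.9,4.6,0,0,-8.5],[26.2,11.9,4.6,0,0,-8.5],[24.1,15.7,4.6,0,0,-8.5],[21.5,19.1,4.6,0,0,-8.5]]]'

```text
time: 1.5
tool_pos: [0.3704, -0.2553, 0.1963]
tool_rot: [3.141, 0.0, 1.905]
contact_force: [-0.7, -0.0, 0.1]
gripper_width: 0.0853
finger_force: 0.0
```

Emit:
servo_tool --commands '[[[18.4,22.1,4.6,0,0,-8.5],[14.9,24.6,4.6,0,0,-8.5],[11,26.6,4.6,0,0,-8.5],[7,27.9,4.6,0,0,-8.5],[2.7,28.7,4.6,0,0,-8.5]]]'

```text
time: 2.0
tool_pos: [0.4459, -0.1327, 0.1733]
tool_rot: [-3.142, 0.0, 2.647]
contact_force: [0.5, -0.9, 0.5]
gripper_width: 0.085
finger_force: 0.0
```

Emit:
servo_tool --commands '[[[-1.6,28.7,4.6,0,0,-8.5],[-5.9,28.2,4.6,0,0,-8.5],[-10,27,4.6,0,0,-8.5],[-14,25.2,4.6,0,0,-8.5],[0,0,0,0,0,0]]]'

```text
time: 2.5
tool_pos: [0.5076, -0.0337, 0.1545]
tool_rot: [3.141, 0.001, -3.043]
contact_force: [0.3, -0.5, 0.0]
gripper_width: 0.0855
finger_force: 0.0
```

```bash
python3 plan.py 0.514 -0.007 0.12 3.416 3
python3 - <<'E'
from h import *
b=bot.capture('side'); a=bot.capture('top'); f=lambda i:cv2.resize(i,None,fx=4,fy=4,interpolation=cv2.INTER_CUBIC)
cv2.imwrite('pics/c2.png',np.hstack([f(b[120:240,170:270]),f(a[140:260,210:310])]))
E
```

```text
t 2.5 pos [507.6 -33.7 154.5] rot [ 3.1408e+00  6.0000e-04 -3.0431e+00] w 0.0855
world d mm [  6.4  26.7 -34.5] dyaw 0.1759
[-3.0, 8.6, 11.5, 0, 0, -3.36]
[-3.5, 8.4, 11.5, 0, 0, -3.36]
[-4.0, 8.2, 11.5, 0, 0, -3.36]
```

View pics/c2.png

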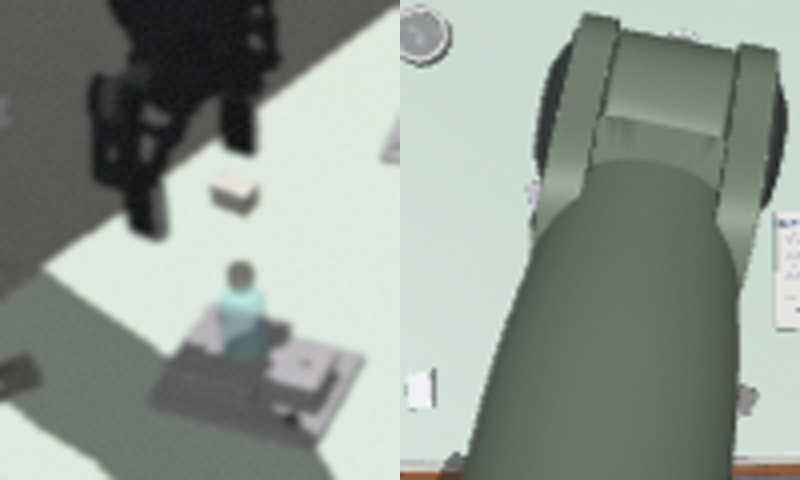

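The side view shows the open fingers above the bottle, whose cap is at crop (240,275). The arm hides the flange in the top view. I'll centre and descend.

Emit:
servo_tool --commands '[[[-3,8.6,11.5,0,0,-3.4],[-3.5,8.4,11.5,0,0,-3.4],[-4,8.2,11.5,0,0,-3.3],[0,0,0,0,0,0],[0,0,0,0,0,0]]]'

```text
time: 3.1
tool_pos: [0.5125, -0.0104, 0.1206]
tool_rot: [-3.141, -0.001, -2.875]
contact_force: [-0.2, -0.1, 1.2]
gripper_width: 0.0853
finger_force: 0.0
```

Emit:
servo_tool --commands '[[[0,0,15,0,0,0],[0,0,18,0,0,0],[0,0,18,0,0,0],[0,0,16,0,0,0],[0,0,0,0,0,0]]]'

```text
time: 3.6
tool_pos: [0.5116, -0.0102, 0.0525]
tool_rot: [3.141, -0.002, -2.875]
contact_force: [-0.1, 0.2, -0.2]
gripper_width: 0.0855
finger_force: 0.0
```

```bash
python3 plan.py 0.514 -0.007 0.052 3.416 1
python3 - <<'E'
from h import *
b=bot.capture('side'); f=lambda i:cv2.resize(i,None,fx=5,fy=5,interpolation=cv2.INTER_CUBIC)
cv2.imwrite('pics/c3.png',f(b[130:240,170:280]))
E
```

```text
t 3.6 pos [511.6 -10.2  52.5] rot [ 3.1408e+00 -2.4000e-03 -2.8749e+00] w 0.0855
world d mm [ 2.4  3.2 -0.5] dyaw 0.0077
[-3.1, 2.5, 0.5, 0, 0, -0.44]
```

View pics/c3.png

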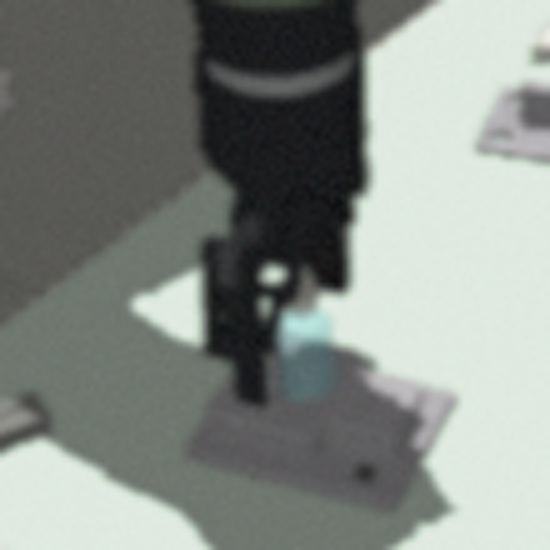

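The fingers straddle the bottle. I'll make a small centring correction and close.

Emit:
servo_tool --commands '[[[-3,2.5,0,0,0,0],[0,0,0,0,0,0],[0,0,0,0,0,0],[0,0,0,0,0,0],[0,0,0,0,0,0]]]' --jaw 1

```text
time: 4.15
tool_pos: [0.5156, -0.0064, 0.0542]
tool_rot: [-3.141, 0.001, -2.872]
contact_force: [-0.1, 0.1, 5.7]
gripper_width: 0.0267
finger_force: 58.8
```

Emit:
servo_tool --commands '[[[0,0,0,0,0,0],[0,0,0,0,0,0],[0,0,0,0,0,0],[0,0,0,0,0,0],[0,0,0,0,0,0]]]'

```text
time: 4.65
tool_pos: [0.5157, -0.0063, 0.0542]
tool_rot: [-3.141, 0.001, -2.872]
contact_force: [-0.8, 0.3, 5.3]
gripper_width: 0.0272
finger_force: 58.9
```

```bash
python3 plan.py 0.484 -0.194 0.110 3.416 7
```

```text
t 4.65 pos [515.7  -6.3  54.2] rot [-3.1410e+00  1.1000e-03 -2.8724e+00] w 0.0272
world d mm [ -31.7 -187.7   55.8] dyaw 0.0052
[11.5, -24.6, -8.0, 0, 0, -0.04]
[11.5, -24.6, -8.0, 0, 0, -0.04]
[11.5, -24.6, -8.0, 0, 0, -0.04]
[11.5, -24.6, -8.0, 0, 0, -0.04]
[11.6, -24.6, -8.0, 0, 0, -0.04]
[11.6, -24.6, -8.0, 0, 0, -0.04]
[11.6, -24.6, -8.0, 0, 0, -0.04]
```

Emit:
servo_tool --commands '[[[0,0,-5,0,0,0],[0,0,-10,0,0,0],[0,0,-20,0,0,0],[0,0,-20,0,0,0],[0,0,-5,0,0,0]]]'

```text
time: 5.15
tool_pos: [0.5166, -0.0065, 0.1158]
tool_rot: [-3.14, 0.003, -2.872]
contact_force: [0.1, -0.4, -0.4]
gripper_width: 0.0268
finger_force: 59.1
```

Total 80 in tool x and −172 in tool y, with slow ends.

Emit:
servo_tool --commands '[[[4,-9,0,0,0,0],[9,-19,0,0,0,0],[13,-28,0,0,0,0],[14,-30,0,0,0,0],[14,-30,0,0,0,0]]]'

```text
time: 5.65
tool_pos: [0.4927, -0.1338, 0.1123]
tool_rot: [3.141, -0.002, -2.872]
contact_force: [0.5, 0.1, -0.5]
gripper_width: 0.0267
finger_force: 59.1
```

Emit:
servo_tool --commands '[[[13,-28,0,0,0,0],[9,-19,0,0,0,0],[4.5,-9,0,0,0,0],[0,0,0,0,0,0],[0,0,0,0,0,0]]]'

```text
time: 6.15
tool_pos: [0.4828, -0.1928, 0.1128]
tool_rot: [3.14, -0.001, -2.872]
contact_force: [0.2, 0.3, -1.5]
gripper_width: 0.0272
finger_force: 59.1
```

```bash
python3 plan.py 0.484 -0.194 0.045 3.416 5
python3 - <<'E'
from h import *
b=bot.capture('side'); f=lambda i:cv2.resize(i,None,fx=4,fy=4,interpolation=cv2.INTER_CUBIC)
cv2.imwrite('pics/c4.png',f(b[150:290,80:260]))
E
```

```text
t 6.15 pos [ 482.8 -192.8  112.8] rot [ 3.1403e+00 -6.0000e-04 -2.8724e+00] w 0.0272
world d mm [  1.2  -1.2 -67.8] dyaw 0.0052
[-0.2, -0.3, 13.6, 0, 0, -0.06]
[-0.2, -0.3, 13.6, 0, 0, -0.06]
[-0.2, -0.3, 13.6, 0, 0, -0.06]
[-0.2, -0.3, 13.6, 0, 0, -0.06]
[-0.2, -0.3, 13.6, 0, 0, -0.06]
```

View pics/c4.png

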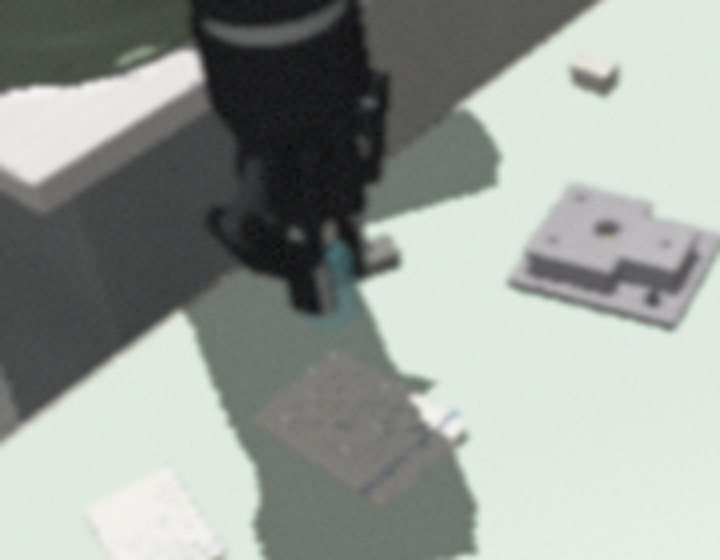

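The bottle hangs upright above the large pad, which is in shadow at about (350,420) in the crop. I'll lower it.

Emit:
servo_tool --commands '[[[0,0,15,0,0,0],[0,0,20,0,0,0],[0,0,20,0,0,0],[0,0,13,0,0,0],[0,0,4,0,0,0]]]'

```text
time: 6.7
tool_pos: [0.4824, -0.1917, 0.04]
tool_rot: [3.139, -0.002, -2.87]
contact_force: [-0.3, 1.0, -0.7]
gripper_width: 0.0268
finger_force: 59.1
```

Emit:
servo_tool --commands '[[[0,0,2,0,0,0],[0,0,1,0,0,0],[0,0,1,0,0,0],[0,0,0,0,0,0],[0,0,0,0,0,0]]]'

```text
time: 7.2
tool_pos: [0.4835, -0.1937, 0.0378]
tool_rot: [-3.141, 0.001, -2.872]
contact_force: [0.0, -0.3, -1.0]
gripper_width: 0.0269
finger_force: 59.1
```

Emit:
servo_tool --commands '[[[0,0,0.7,0,0,0],[0,0,0.7,0,0,0],[0,0,0.6,0,0,0],[0,0,0,0,0,0],[0,0,0,0,0,0]]]'

```text
time: 7.7
tool_pos: [0.4835, -0.1936, 0.0364]
tool_rot: [-3.141, 0.001, -2.872]
contact_force: [-3.6, 1.2, 9.8]
gripper_width: 0.0268
finger_force: 60.4
```

Contact at the pad. Back off slightly and release.

Emit:
servo_tool --commands '[[[0,0,-0.5,0,0,0],[0,0,0,0,0,0],[0,0,0,0,0,0],[0,0,0,0,0,0],[0,0,0,0,0,0]]]'

```text
time: 8.2
tool_pos: [0.4835, -0.1936, 0.0364]
tool_rot: [-3.141, 0.0, -2.872]
contact_force: [-1.5, 1.0, 6.6]
gripper_width: 0.0269
finger_force: 59.9
```

Emit:
servo_tool --commands '[[[0,0,0,0,0,0],[0,0,0,0,0,0],[0,0,0,0,0,0],[0,0,0,0,0,0],[0,0,0,0,0,0]]]' --jaw -1

```text
time: 8.7
tool_pos: [0.4832, -0.1935, 0.0358]
tool_rot: [3.141, -0.0, -2.872]
contact_force: [0.1, 0.6, 0.1]
gripper_width: 0.0853
finger_force: 0.0
```

Emit:
servo_tool --commands '[[[0,0,-8,0,0,0],[0,0,-15,0,0,0],[0,0,-25,0,0,0],[0,0,-30,0,0,0],[0,0,-30,0,0,0]]]'

```text
time: 9.2
tool_pos: [0.483, -0.1934, 0.1454]
tool_rot: [3.141, -0.0, -2.872]
contact_force: [0.7, 0.3, -0.2]
gripper_width: 0.0855
finger_force: 0.0
```

```bash
python3 plan.py 0.4728 0.2923 0.16 3.458 15
python3 - <<'E'
from h import *
b=bot.capture('side'); f=lambda i:cv2.resize(i,None,fx=5,fy=5,interpolation=cv2.INTER_CUBIC)
cv2.imwrite('pics/c5.png',f(b[190:290,110:220]))
E
```

```text
t 9.2 pos [ 483.  -193.4  145.4] rot [ 3.1414e+00 -2.0000e-04 -2.8724e+00] w 0.0855
world d mm [-10.2 485.7  14.6] dyaw 0.0472
[-8.0, 31.4, -1.0, 0, 0, -0.18]
[-8.1, 31.4, -1.0, 0, 0, -0.18]
[-8.2, 31.3, -1.0, 0, 0, -0.18]
[-8.2, 31.3, -1.0, 0, 0, -0.18]
[-8.3, 31.3, -1.0, 0, 0, -0.18]
[-8.4, 31.3, -1.0, 0, 0, -0.18]
[-8.5, 31.2, -1.0, 0, 0, -0.18]
[-8.6, 31.2, -1.0, 0, 0, -0.18]
[-8.7, 31.2, -1.0, 0, 0, -0.18]
[-8.8, 31.2, -1.0, 0, 0, -0.18]
[-8.9, 31.1, -1.0, 0, 0, -0.18]
[-9.0, 31.1, -1.0, 0, 0, -0.18]
[-9.1, 31.1, -1.0, 0, 0, -0.18]
[-9.2, 31.0, -1.0, 0, 0, -0.18]
[-9.3, 31.0, -1.0, 0, 0, -0.18]
```

View pics/c5.png

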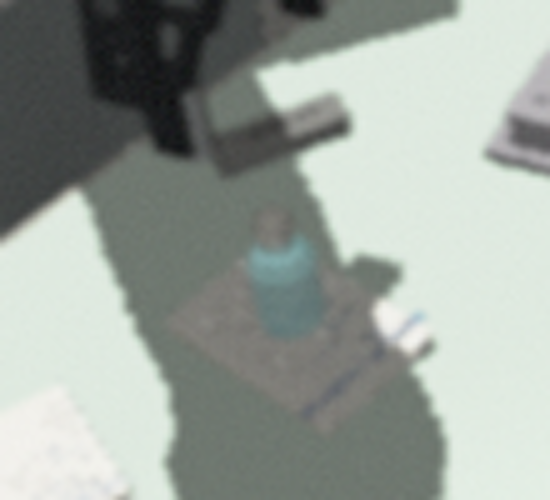

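The bottle stands upright in the middle of the pad, at (290,290) in the crop. On to the cover, with the clear flange measured again after the arm has passed.

Emit:
servo_tool --commands '[[[-8,31.4,-1,0,0,-0.2],[-8,31.4,-1,0,0,-0.2],[-8.2,31.3,-1,0,0,-0.2],[-8.2,31.3,-1,0,0,-0.2],[-8.3,31.3,-1,0,0,-0.2]]]'

```text
time: 9.75
tool_pos: [0.4796, -0.0305, 0.1494]
tool_rot: [-3.141, 0.001, -2.855]
contact_force: [0.5, -0.4, 0.1]
gripper_width: 0.0856
finger_force: 0.0
```

Emit:
servo_tool --commands '[[[-8.4,31.3,-1,0,0,-0.2],[-8.5,31.2,-1,0,0,-0.2],[-8.6,31.2,-1,0,0,-0.2],[-8.7,31.2,-1,0,0,-0.2],[-8.8,31.2,-1,0,0,-0.2]]]'

```text
time: 10.25
tool_pos: [0.4756, 0.1316, 0.1544]
tool_rot: [-3.141, 0.001, -2.837]
contact_force: [0.6, 0.3, -0.2]
gripper_width: 0.0854
finger_force: 0.0
```

Emit:
servo_tool --commands '[[[-8.9,31.1,-1,0,0,-0.2],[-9,31.1,-1,0,0,-0.2],[-9.1,31.1,-1,0,0,-0.2],[-9.2,31,-1,0,0,-0.2],[-9.3,31,-1,0,0,0]]]'

```text
time: 10.75
tool_pos: [0.4713, 0.2934, 0.1594]
tool_rot: [-3.142, 0.001, -2.823]
contact_force: [0.6, -0.1, 0.1]
gripper_width: 0.0854
finger_force: 0.0
```

Emit:
servo_tool --commands '[[[0,0,0,0,0,0],[0,0,0,0,0,0],[0,0,0,0,0,0],[0,0,0,0,0,0],[0,0,0,0,0,0]]]'

```text
time: 11.25
tool_pos: [0.4716, 0.2911, 0.159]
tool_rot: [-3.141, -0.0, -2.825]
contact_force: [0.5, 0.4, -0.5]
gripper_width: 0.0856
finger_force: 0.0
```

```bash
python3 plan.py 0.4728 0.2923 0.06 3.458 5
python3 - <<'E'
from h import *
a=np.mean([bot.capture('top').astype(float) for _ in range(3)],0).astype(np.uint8); cv2.imwrite('pics/top2.png',a)
b=np.mean([bot.capture('side').astype(float) for _ in range(3)],0).astype(np.uint8); cv2.imwrite('pics/side2.png',b)
f=lambda i,s:cv2.resize(i,None,fx=s,fy=s,interpolation=cv2.INTER_CUBIC)
c=np.zeros((560,800,3),np.uint8); c[:400,:400]=f(a[173:223,233:283],8); c[:400,400:]=f(b[190:240,200:250],8)
c[400:560,:160]=f(a[200:240,295:335],4); c[400:560,200:600]=f(b[120:160,250:350],4)
cv2.imwrite('pics/c6.png',c)
E
```

```text
t 11.25 pos [471.6 291.1 159. ] rot [-3.1415e+00 -1.0000e-04 -2.8250e+00] w 0.0856
world d mm [  1.2   1.2 -99. ] dyaw -0.0002
[-0.3, 0.2, 19.8, 0, 0, 0.0]
[-0.3, 0.2, 19.8, 0, 0, 0.0]
[-0.3, 0.2, 19.8, 0, 0, 0.0]
[-0.3, 0.2, 19.8, 0, 0, 0.0]
[-0.3, 0.2, 19.8, 0, 0, 0.0]
```

View pics/c6.png

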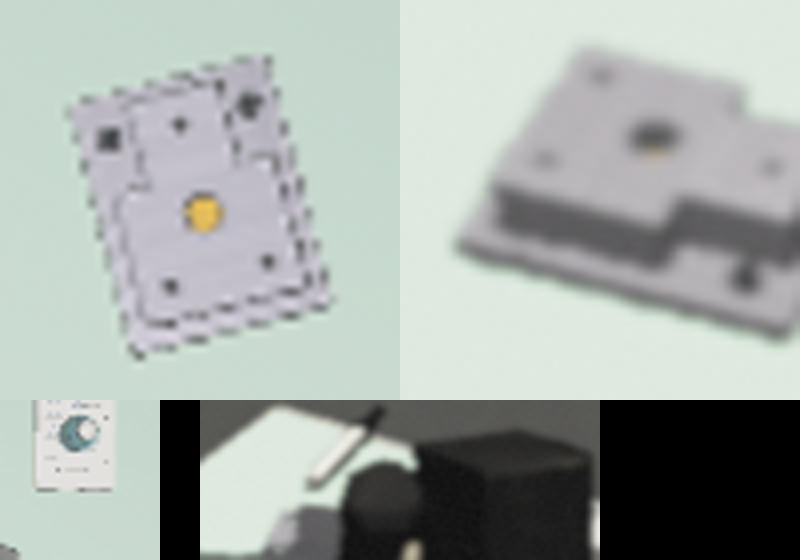

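The flange is clear and unmoved: top-crop holes at (180,125), (171,287), (268,262), side-crop holes at (600,75), (543,160), (772,166). The bottle stands on the pad. I'll compare the two cameras here while descending to the rib.

Run:
```python
from h import *
o=np.array([.5201,-.0038]);th=.237;R=np.array([[np.cos(th),-np.sin(th)],[np.sin(th),np.cos(th)]])
b=cv2.imread('pics/side2.png');B=cv2.resize(b[190:240,200:250],None,fx=8,fy=8,interpolation=cv2.INTER_CUBIC).mean(2)
for l,c in(((-.033,.021),(200,75)),((-.033,-.021),(143,160)),((.033,0),(372,166))):
    r=13;w=B[c[1]-r:c[1]+r+1,c[0]-r:c[0]+r+1];wt=np.clip(np.percentile(w,75)-w,0,None);yy,xx=np.mgrid[-r:r+1,-r:r+1]
    u=200+(c[0]+(wt*xx).sum()/wt.sum()+.5)/8-.5; v=190+(c[1]+(wt*yy).sum()/wt.sum()+.5)/8-.5
    W=o+R@l; print('side',np.round(ray('side',(u,v),.028)[:2],4),'top',np.round(W,4),'px',(round(u,1),round(v,1)))
```

```text
side [0.4859 0.0066] top [0.4831 0.0089] px (np.float64(224.7), np.float64(199.1))
side [ 0.4962 -0.0345] top [ 0.493 -0.032] px (np.float64(217.7), np.float64(209.5))
side [0.5551 0.0013] top [0.5522 0.0039] px (np.float64(246.0), np.float64(210.5))
```

Emit:
servo_tool --commands '[[[-0.3,0.2,20,0,0,0],[-0.3,0.2,20,0,0,0],[-0.3,0.2,20,0,0,0],[-0.3,0.2,20,0,0,0],[-0.3,0.2,18,0,0,0]]]'

```text
time: 12.05
tool_pos: [0.4725, 0.2934, 0.06]
tool_rot: [-3.142, -0.0, -2.824]
contact_force: [0.6, 0.6, 0.4]
gripper_width: 0.085
finger_force: 0.0
```

Emit:
servo_tool --commands '[[[0,0,15,0,0,0],[0,0,13,0,0,0],[0,0,8,0,0,0],[0,0,3,0,0,0],[0,0,0,0,0,0]]]'

```text
time: 12.55
tool_pos: [0.4725, 0.2934, 0.0218]
tool_rot: [3.142, -0.0, -2.824]
contact_force: [0.3, 0.1, -0.6]
gripper_width: 0.0853
finger_force: 0.0
```

Run:
```python
from h import *
a=cv2.imread('pics/top2.png'); print(np.round(ray('top',(316.6,207.1),.071),4))
A=cv2.resize(a[200:220,305:328],None,fx=8,fy=8,interpolation=cv2.INTER_CUBIC).astype(int)
m=((A[...,0]-A[...,2])>18).astype(np.uint8)  # blue body
n,l,st,c=cv2.connectedComponentsWithStats(m)
print([(305+(c[i][0]+.5)/8-.5,200+(c[i][1]+.5)/8-.5,st[i,4]/64) for i in range(1,n) if st[i,4]>100])
print(np.round(proj('top',(.4835,-.1936,.072)),2),np.round(proj('top',(.4835,-.1936,.010)),2))
s=bot.state(); print(s['tool_pos'],s['tool_rot'],s['contact_force'])
```

```text
[ 0.4802 -0.1947  0.071 ]
[(np.float64(313.4404775280899), np.float64(208.41789325842697), np.float64(34.765625))]
[316.27 206.07] [313.2 207.6]
[0.47254602 0.29341668 0.02175853] [ 3.14159085e+00 -2.65751150e-04 -2.82353170e+00] [ 0.3364748   0.06393967 -0.6019454 ]
```

Emit:
servo_tool --commands '[[[0,0,0,0,0,0],[0,0,0,0,0,0],[0,0,0,0,0,0],[0,0,0,0,0,0],[0,0,0,0,0,0]]]' --jaw 1

```text
time: 13.05
tool_pos: [0.4727, 0.2933, 0.0221]
tool_rot: [-3.141, 0.0, -2.824]
contact_force: [1.4, -1.9, -0.1]
gripper_width: 0.0125
finger_force: 0.6
```

Emit:
servo_tool --commands '[[[0,0,0,0,0,0],[0,0,0,0,0,0],[0,0,0,0,0,0],[0,0,0,0,0,0],[0,0,0,0,0,0]]]'

```text
time: 13.55
tool_pos: [0.4728, 0.2935, 0.0223]
tool_rot: [-3.142, 0.001, -2.823]
contact_force: [-1.3, -1.2, 5.5]
gripper_width: 0.0108
finger_force: 60.2
```

Gripped. Lift, then carry it over high.

Emit:
servo_tool --commands '[[[0,0,-5,0,0,0],[0,0,-12,0,0,0],[0,0,-20,0,0,0],[0,0,-25,0,0,0],[0,0,-18,0,0,0]]]'

```text
time: 14.05
tool_pos: [0.4728, 0.2936, 0.1038]
tool_rot: [3.141, 0.001, -2.823]
contact_force: [-0.3, -0.0, -1.3]
gripper_width: 0.0107
finger_force: 59.4
```

Emit:
servo_tool --commands '[[[0,0,0,0,0,0],[0,0,0,0,0,0],[0,0,0,0,0,0],[0,0,0,0,0,0],[0,0,0,0,0,0]]]'

```text
time: 14.55
tool_pos: [0.472, 0.2931, 0.1009]
tool_rot: [-3.141, -0.002, -2.824]
contact_force: [0.7, -0.6, -1.2]
gripper_width: 0.0109
finger_force: 59.4
```

```bash
python3 plan.py 0.5142 -0.0041 0.102 3.379 15
```

```text
t 14.55 pos [472.  293.1 100.9] rot [-3.1414e+00 -1.8000e-03 -2.8236e+00] w 0.0109
world d mm [  42.2 -297.2    1.1] dyaw -0.0806
[3.5, -19.7, -0.1, 0, 0, 0.31]
[3.4, -19.7, -0.1, 0, 0, 0.31]
[3.3, -19.7, -0.1, 0, 0, 0.31]
[3.2, -19.8, -0.1, 0, 0, 0.31]
[3.1, -19.8, -0.1, 0, 0, 0.31]
[3.0, -19.8, -0.1, 0, 0, 0.31]
[2.9, -19.8, -0.1, 0, 0, 0.31]
[2.8, -19.8, -0.1, 0, 0, 0.31]
[2.7, -19.8, -0.1, 0, 0, 0.31]
[2.6, -19.9, -0.1, 0, 0, 0.31]
[2.5, -19.9, -0.1, 0, 0, 0.31]
[2.4, -19.9, -0.1, 0, 0, 0.31]
[2.2, -19.9, -0.1, 0, 0, 0.31]
[2.1, -19.9, -0.1, 0, 0, 0.31]
[2.0, -19.9, -0.1, 0, 0, 0.31]
```

Emit:
servo_tool --commands '[[[2,-10,0,0,0,0],[3,-20,0,0,0,0.4],[3.3,-20,0,0,0,0.4],[3.2,-20,0,0,0,0.4],[3.2,-20,0,0,0,0.4]]]'

```text
time: 15.05
tool_pos: [0.4858, 0.2017, 0.1016]
tool_rot: [-3.141, -0.0, -2.852]
contact_force: [0.8, 0.1, -1.6]
gripper_width: 0.0105
finger_force: 59.4
```

Emit:
servo_tool --commands '[[[3,-20,0,0,0,0.4],[3,-20,0,0,0,0.4],[2.9,-20,0,0,0,0.4],[2.8,-20,0,0,0,0.4],[2.7,-20,0,0,0,0.4]]]'

```text
time: 15.55
tool_pos: [0.4991, 0.1016, 0.1017]
tool_rot: [-3.141, -0.0, -2.887]
contact_force: [0.8, -0.7, -0.6]
gripper_width: 0.0111
finger_force: 59.4
```

Emit:
servo_tool --commands '[[[2.6,-20,0,0,0,0.4],[2.5,-20,0,0,0,0.4],[2.4,-20,0,0,0,0.2],[2.2,-20,0,0,0,0],[2,-15,0,0,0,0]]]'

```text
time: 16.05
tool_pos: [0.5108, 0.0064, 0.1017]
tool_rot: [-3.141, -0.0, -2.905]
contact_force: [-0.0, -1.0, -1.2]
gripper_width: 0.0106
finger_force: 59.4
```

Emit:
servo_tool --commands '[[[1.5,-8,0,0,0,0],[0.5,-4,0,0,0,0],[0,0,0,0,0,0],[0,0,0,0,0,0],[0,0,0,0,0,0]]]'

```text
time: 16.55
tool_pos: [0.5117, -0.0034, 0.1019]
tool_rot: [3.141, -0.0, -2.903]
contact_force: [0.2, -0.3, -2.1]
gripper_width: 0.0108
finger_force: 59.4
```

```bash
python3 plan.py 0.5142 -0.0041 0.08 3.379 1
```

```text
t 16.55 pos [511.7  -3.4 101.9] rot [ 3.1414e+00 -1.0000e-04 -2.9027e+00] w 0.0108
world d mm [  2.5  -0.7 -21.9] dyaw -0.0014
[-2.3, -1.3, 21.9, 0, 0, 0.08]
```

Emit:
servo_tool --commands '[[[-2.3,-1.3,10,0,0,0],[0,0,12,0,0,0],[0,0,8,0,0,0],[0,0,5,0,0,0],[0,0,0,0,0,0]]]'

```text
time: 17.05
tool_pos: [0.5134, -0.0046, 0.0656]
tool_rot: [3.141, -0.002, -2.904]
contact_force: [-0.1, 0.3, -0.7]
gripper_width: 0.0108
finger_force: 59.4
```

Emit:
servo_tool --commands '[[[0,0,0,0,0,0],[0,0,0,0,0,0],[0,0,0,0,0,0],[0,0,0,0,0,0],[0,0,0,0,0,0]]]'

```text
time: 17.55
tool_pos: [0.5145, -0.0048, 0.0671]
tool_rot: [-3.141, 0.0, -2.904]
contact_force: [1.0, -0.4, -0.3]
gripper_width: 0.0105
finger_force: 59.4
```

```bash
python3 plan.py 0.5142 -0.0041 0.06 3.379 1
python3 - <<'E'
from h import *
b=np.mean([bot.capture('side').astype(float) for _ in range(6)],0).astype(np.uint8); cv2.imwrite('pics/side3.png',b)
a=bot.capture('top'); cv2.imwrite('pics/top3.png',a)
cv2.imwrite('pics/c7.png',cv2.resize(b[170:230,195:275],None,fx=10,fy=10,interpolation=cv2.INTER_CUBIC))
E
```

```text
t 17.55 pos [514.5  -4.8  67.1] rot [-3.1414e+00  4.0000e-04 -2.9038e+00] w 0.0105
world d mm [-0.3  0.7 -7.1] dyaw -0.0004
[0.2, 0.8, 7.1, 0, 0, 0.02]
```

View pics/c7.png

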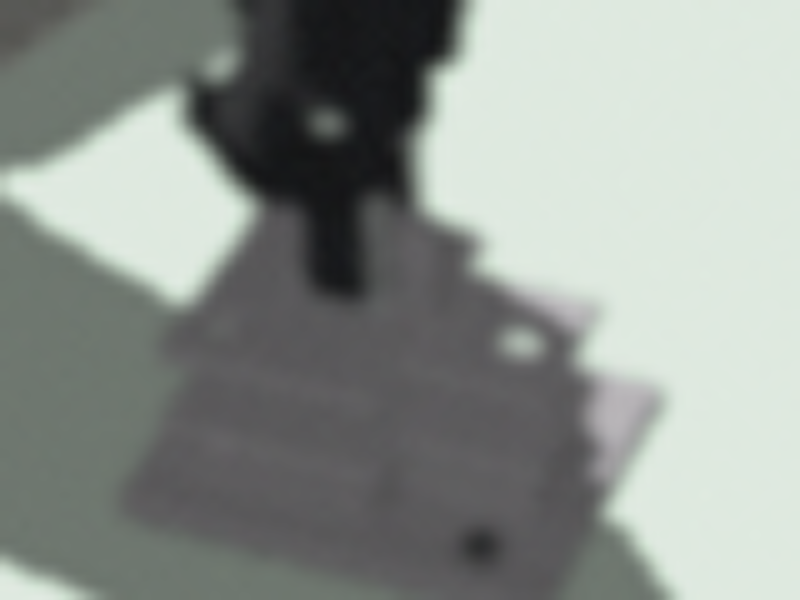

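The side view shows the plate level above the flange, bench light through the tongue hole at crop (521,342) and a faint hole1 at (222,328). I compare these with the flange holes in the same camera.

Run:
```python
from h import *
b=cv2.imread('pics/side3.png');B=cv2.resize(b[170:230,195:275],None,fx=10,fy=10,interpolation=cv2.INTER_CUBIC).mean(2)
def cen(c,r):
    w=B[c[1]-r:c[1]+r+1,c[0]-r:c[0]+r+1];wt=np.clip(w-np.percentile(w,60),0,None);yy,xx=np.mgrid[-r:r+1,-r:r+1]
    return 195+(c[0]+(wt*xx).sum()/wt.sum()+.5)/10-.5,170+(c[1]+(wt*yy).sum()/wt.sum()+.5)/10-.5
for n,c,r,F in(('h2',(521,342),30,(.5551,.0013)),('h1',(222,328),20,(.4962,-.0345))):
    uv=cen(c,r); 
    for z in(.045,.0475,.050): print(n,np.round(uv,2),z,np.round((ray('side',uv,z)[:2]-F)*1000,1))
K,R,t,_=cam('side'); c=-R.T@t; v=np.array([.55,0,.0475])-c; v/=np.linalg.norm(v); print('view dir',np.round(v,2))
```

```text
h2 [246.84 203.73] 0.045 [-1.1  5.6]
h2 [246.84 203.73] 0.0475 [0.6 3.2]
h2 [246.84 203.73] 0.05 [2.4 0.8]
h1 [216.74 201.93] 0.045 [-6.4  5.9]
h1 [216.74 201.93] 0.0475 [-4.4  3.7]
h1 [216.74 201.93] 0.05 [-2.4  1.4]
view dir [-0.45  0.61 -0.65]
```

Run:
```python
from h import *
b=np.mean([bot.capture('side').astype(np.float32) for _ in range(20)],0); np.save('side4.npy',b)
g=b[175:225,202:262].mean(2); G=cv2.resize(g,None,fx=13,fy=12,interpolation=cv2.INTER_CUBIC)
G=cv2.resize(g,None,fx=12,fy=12,interpolation=cv2.INTER_CUBIC)
v=np.interp(G,[70,85,95,105,125,240],[0,50,120,180,225,255]).astype(np.uint8)
v=cv2.cvtColor(v,cv2.COLOR_GRAY2BGR)
print(np.percentile(g,[5,25,50,75,95]), v.shape)
th=.237;o=np.array([.5230,-.0063]);R=np.array([[np.cos(th),-np.sin(th)],[np.sin(th),np.cos(th)]])
for l in((-.033,.021),(-.033,-.021),(.033,0)):
    q=o+R@l; u=proj('side',(*q,.0475)); p=((u-[202,175]+.5)*12-.5).round().astype(int); print(l,np.round(u,2),p); cv2.circle(v,tuple(int(k) for k in p),2,(0,0,255),-1)
cv2.imwrite('pics/c8.png',v)
```

```text
[ 27.45000248  90.68332672  99.20833206 221.50416946 226.81666565] (600, 720, 3)
(-0.033, 0.021) [224.29 193.09] [273 223]
(-0.033, -0.021) [217.1  203.34] [187 346]
(0.033, 0) [245.88 204.31] [532 357]
```

View pics/c8.png

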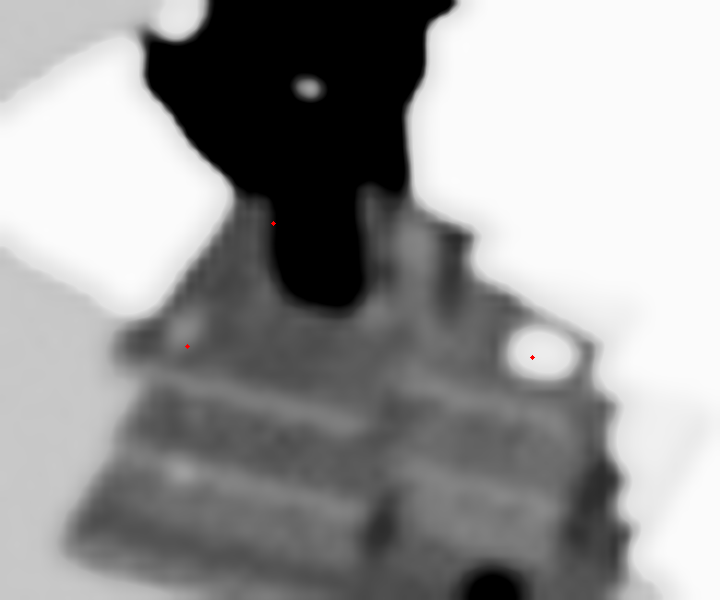

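The contrast-stretched view shows the tongue hole at (541,354) with the aligned position predicted at (532,357). Plate corners sit at about (473,237), (592,340) and (115,350). I compare those corners with the aligned prediction.

Run:
```python
from h import *
th=.237;o=np.array([.5230,-.0063]);R=np.array([[np.cos(th),-np.sin(th)],[np.sin(th),np.cos(th)]])
pp=lambda l,z,dx=0,dy=0: ((proj('side',(*(o+R@(np.array(l)+[dx,dy])),z))-[202,175]+.5)*12-.5).round(1)
for l in((-.0475,-.0355),(-.0475,.0355),(.0115,.0355),(.0115,.0205),(.0475,.0205),(.0475,-.0205),(.0115,-.0205),(.0115,-.0355)):
    print(l,pp(l,.050),pp(l,.045))
print('per mm dx,dy,dz',pp((.033,0),.0475,.001)-pp((.033,0),.0475),pp((.033,0),.0475,0,.001)-pp((.033,0),.0475),pp((.033,0),.0485)-pp((.033,0),.0475))
b=np.load('side4.npy').mean(2)
# subpixel edge crossings against bright bench, level ~160 (crop px)
G=cv2.resize(b[175:225,202:262].astype(np.float32),None,fx=12,fy=12,interpolation=cv2.INTER_CUBIC)
def line(f):print(f)
pts=[]
for y in range(215,300,8):
    x=np.where(G[y,:300]>160)[0].max(); pts.append((int(x),y))
print('back edge -x',pts)
p1=pp((-.0475,-.0355),.05);p2=pp((-.0475,.0355),.05); print('pred x', [(round(float(p1[0]+(y-p1[1])*(p2[0]-p1[0])/(p2[1]-p1[1])),1),y) for y in(215,255,295)])
p3=pp((-.0475,-.0355),.045);p4=pp((-.0475,.0355),.045); print('pred x lower', [(round(float(p3[0]+(y-p3[1])*(p4[0]-p3[0])/(p4[1]-p3[1])),1),y) for y in(215,255,295)])
pts=[]
for x in range(415,470,8): pts.append((x,int(np.where(G[:300,x]>160)[0].max())))
print('+y wide edge',pts)
p1=pp((-.0475,.0355),.05);p2=pp((.0115,.0355),.05);print('pred y',[(x,round(float(p1[1]+(x-p1[0])*(p2[1]-p1[1])/(p2[0]-p1[0])),1)) for x in(415,439,463)])
pts=[]
for x in range(490,590,10): pts.append((x,[int(np.where(G[:345,x]>t)[0].max()) for t in (150,190)]))
print('tongue +y edge',pts)
p1=pp((.0115,.0205),.05);p2=pp((.0475,.0205),.05);print('pred y',[(x,round(float(p1[1]+(x-p1[0])*(p2[1]-p1[1])/(p2[0]-p1[0])),1)) for x in(490,530,570)])
```

```text
(-0.0475, -0.0355) [ 88.6 363.6] [ 90.5 382.7]
(-0.0475, 0.0355) [237.6 157.5] [238.9 176.2]
(0.0115, 0.0355) [498.7 219.5] [499.2 238.3]
(0.0115, 0.0205) [471.  262.6] [471.6 281.6]
(0.0475, 0.0205) [636.4 302.4] [636.4 321.5]
(0.0475, -0.0205) [562.  428.3] [562.3 447.5]
(0.0115, -0.0205) [392.  385.8] [392.9 405. ]
(0.0115, -0.0355) [361.8 432.9] [362.8 452.1]
per mm dx,dy,dz [4.7 1.1] [ 1.9 -3.1] [-0.1 -3.9]
back edge -x [(209, 215), (204, 223), (199, 231), (193, 239), (186, 247), (180, 255), (173, 263), (167, 271), (162, 279), (157, 287), (150, 295)]
pred x [(196.0, 215), (167.1, 255), (138.2, 295)]
pred x lower [(211.0, 215), (182.3, 255), (153.5, 295)]Traceback (most recent call last):
  File "<stdin>", line 18, in <module>
    return umr_maximum(a, axis, None, out, keepdims, initial, where)
ValueError: zero-size array to reduction operation maximum which has no identity
```

Run:
```python
from h import *
from scipy.ndimage import map_coordinates
b=np.load('side4.npy').mean(2)
th=.237;o=np.array([.5230,-.0063]);R=np.array([[np.cos(th),-np.sin(th)],[np.sin(th),np.cos(th)]])
def prof(l,d,z):
    s=np.arange(-8,8.1,1); P=[proj('side',(*(o+R@(np.array(l)+np.array(d)*k*1e-3)),z)) for k in s]
    return map_coordinates(b,[[p[1] for p in P],[p[0] for p in P]],order=1).round().astype(int)
print('mm      ',np.arange(-8,9))
for y in(-.025,-.018,-.010,-.003,.004): print('back x-',y,prof((-.0475,y),(1,0),.05))
for x in(-.005,-.002,.002,.006): print('wide y+',x,prof((x,.0355),(0,1),.05))
for x in(.018,.024,.030,.036,.042): print('tong y+',x,prof((x,.0205),(0,1),.05))
for y in(-.015,-.008,0,.008,.014,.018): print('tong end',y,prof((.0475,y),(1,0),.05))
```

```text
mm       [-8 -7 -6 -5 -4 -3 -2 -1  0  1  2  3  4  5  6  7  8]
back x- -0.025 [114 114 113 113 112 112 110 108 105 102  99  95  93  91  90  89  89]
back x- -0.018 [120 123 125 128 132 136 137 137 135 130 124 117 109 102  97  94  93]
back x- -0.01 [209 215 218 222 223 220 216 209 197 185 168 150 132 118 104  96  94]
back x- -0.003 [227 227 227 227 226 224 220 211 200 186 167 147 130 115 102  96  92]
back x- 0.004 [227 227 227 226 225 224 219 212 203 187 170 153 136 119 107  99  92]
wide y+ -0.005 [ 94  93  94  95  96  98 104 113 123 135 149 162 176 190 203 211 216]
wide y+ -0.002 [ 95  94  94  97 102 109 117 128 143 159 174 188 199 209 218 224 225]
wide y+ 0.002 [ 90  92  95  99 106 119 133 147 162 176 189 202 213 218 221 224 226]
wide y+ 0.006 [ 89  90  99 108 119 129 143 158 172 187 198 206 214 220 224 225 226]
tong y+ 0.018 [ 93  97 101 107 113 126 140 154 169 181 192 203 213 218 219 221 222]
tong y+ 0.024 [100 107 114 126 140 154 168 182 194 205 215 220 223 224 226 227 227]
tong y+ 0.03 [123 134 146 158 170 180 189 197 205 211 215 218 222 224 225 226 226]
tong y+ 0.036 [144 156 167 177 184 191 197 203 207 212 216 220 222 224 225 226 226]
tong y+ 0.042 [165 174 179 185 189 194 198 202 207 211 214 218 221 224 224 225 226]
tong end -0.015 [ 94  95  95  95  95  94  94  93  93  92  92  91  91  92  94  96 104]
tong end -0.008 [106 104 102  99  96  95  94  94  96  97 100 104 107 112 118 124 133]
tong end 0 [142 129 117 108  99 100 103 110 126 142 158 175 189 198 207 211 214]
tong end 0.008 [111 113 117 121 125 131 137 147 160 173 188 203 213 220 225 226 227]
tong end 0.014 [171 174 176 177 179 178 179 181 186 192 200 209 216 220 224 226 226]
tong end 0.018 [197 197 196 195 193 193 194 195 198 204 210 215 220 224 225 226 227]
```

In the same camera, the back and tongue-end edges both put the plate about 2 mm too far along +x. The top view put it near zero. I'll shift it back 1.5 mm, nudge y by 0.5 mm, and lower to a 10 mm gap.

Emit:
servo_tool --commands '[[[0.8,0.3,1,0,0,0],[0.7,0.2,2,0,0,0],[0,0,2,0,0,0],[0,0,1.5,0,0,0],[0,0,0,0,0,0]]]'

```text
time: 19.4
tool_pos: [0.5126, -0.0046, 0.0601]
tool_rot: [3.141, -0.0, -2.904]
contact_force: [-0.2, 0.4, -1.7]
gripper_width: 0.0107
finger_force: 59.4
```

Emit:
servo_tool --commands '[[[0,0,0,0,0,0],[0,0,0,0,0,0],[0,0,0,0,0,0],[0,0,0,0,0,0],[0,0,0,0,0,0]]]'

```text
time: 19.9
tool_pos: [0.5129, -0.0047, 0.0604]
tool_rot: [-3.142, 0.0, -2.904]
contact_force: [0.2, 0.2, -0.8]
gripper_width: 0.0106
finger_force: 59.4
```

Run:
```python
from h import *
from scipy.ndimage import map_coordinates
s=bot.state(); print(s['time'],np.round(s['tool_pos'],4),np.round(s['tool_rot'],4))
b=np.mean([bot.capture('side').astype(np.float32) for _ in range(15)],0).mean(2)
zt=s['tool_pos'][2]-.0223+.005; print('ztop',zt)
th=.237;o=np.array([.5230,-.0063]);R=np.array([[np.cos(th),-np.sin(th)],[np.sin(th),np.cos(th)]])
def prof(l,d,z):
    k=np.arange(-8,8.1,1); P=[proj('side',(*(o+R@(np.array(l)+np.array(d)*q*1e-3)),z)) for q in k]
    return map_coordinates(b,[[p[1] for p in P],[p[0] for p in P]],order=1).round().astype(int)
for y in(-.01,-.003,.004): print('back x-',y,prof((-.0475,y),(1,0),zt))
for x in(-.002,.002,.006): print('wide y+',x,prof((x,.0355),(0,1),zt))
print('tong y+ .018',prof((.018,.0205),(0,1),zt))
for y in(0,.008,.014,.018): print('tong end',y,prof((.0475,y),(1,0),zt))
u=proj('side',(*(o+R@(.033,0)),zt-.0025)); r=4
g=b[int(u[1])-r:int(u[1])+r+1,int(u[0])-r:int(u[0])+r+1]; w=np.where(g>150,g-100,0); n,l,st,c=cv2.connectedComponentsWithStats((g>150).astype(np.uint8))
i=l[r,r]; yy,xx=np.mgrid[:2*r+1,:2*r+1]; w=np.where(l==i,g-100,0); print('h2 pred',np.round(u,2),'seen',int(u[0])-r+(w*xx).sum()/w.sum(),int(u[1])-r+(w*yy).sum()/w.sum(),st[i])
```

```text
19.9 [ 0.5129 -0.0047  0.0604] [-3.1415e+00  1.0000e-04 -2.9039e+00]
ztop 0.043135027346576274
back x- -0.01 [141 144 149 153 155 156 157 151 145 137 126 115 106  99  93  92  91]
back x- -0.003 [222 222 222 221 218 214 204 191 176 158 139 121 110 100  93  91  89]
back x- 0.004 [227 227 227 224 221 217 204 191 174 155 136 121 108  97  93  91  89]
wide y+ -0.002 [ 93  93  94  95 102 110 118 128 143 157 172 187 198 207 215 221 225]
wide y+ 0.002 [ 87  90  94  98 103 113 126 140 154 167 181 194 206 216 219 222 225]
wide y+ 0.006 [ 93  93  98 107 115 123 132 146 161 176 190 200 208 216 222 225 226]
tong y+ .018 [ 93  95 100 107 115 125 140 155 170 184 195 205 215 223 224 225 226]
tong end 0 [ 93  93  93  93  93  93  93  95 100 103 111 119 127 137 147 156 165]
tong end 0.008 [106 107 110 113 118 127 136 151 167 181 192 204 210 214 218 219 221]
tong end 0.014 [166 169 170 171 172 175 180 188 197 208 214 220 224 226 227 227 227]
tong end 0.018 [193 192 191 191 191 192 198 204 210 216 222 224 226 227 227 227 227]
h2 pred [245.92 206.49] seen 243.6690537028837 207.178797732764 [ 0  0  9  9 79]
```

The plate is now within about 1 mm of aligned in the side view, and the tool pose puts it level with a 10 mm gap. Handing in.

```bash
python3 -c "
from station import bot
print(bot.job_done())"
```

```text
the job is handed in; nothing more can be done
None
```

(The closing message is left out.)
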